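# Find the full parts case by feel and dock it

## Robot

A 6-joint arm with a two-finger parallel gripper is mounted at the origin on a cart in front of the work surface, level with it; the furniture and walls round the work are solid. World frame = base frame: x ahead of the robot, y to its left, z up, the work surface at z = 0. Lengths are in m, angles in degrees, forces in N, time in s.
With the tool pointing down it reaches from about 0.4 to 0.825 m from the base axis. Payload 7 kg.
Tool frame: the origin (TCP) lies between the finger pads; the fingertips stand 25 mm ahead of it and the grasp point (between the pads) lies 6 mm ahead of it; z points along the fingers, y is the line along which they close (so a half turn about z gives the same grasp; the last joint's range is limited). The gripper opens to 88 mm and grips with 3 to 60 N. Pads are 19 mm wide; open, the fingers measure 130 mm over their backs; the gripper's body (78 mm by 193 mm) begins 47 mm behind the grasp point.
Start: joints at [90.361, 20.546, 0.682, 0, -70.136, -16.507], TCP at [0.188, 0.648, 0.252] pointing down, gripper open.
Joint ranges: [-176.03, 176.03], [-82.01, 121.73], [-58.28, 71.71], [-173.87, 95.51], [-174.79, -0.11], [-173.66, 173.66]. Speed limits (degrees/s): [136.94, 136.94, 172.46, 180, 180, 180].

## Interface

Orientations are given as [roll, pitch, yaw] about the fixed x, y, z axes, in that order (R = Rz(yaw) Ry(pitch) Rx(roll)).
In Python, from plant import status, optics, job gives the robot as it stands. The module is installed in compiled form; this text tells all that it offers.
- The arm moves only by the tool send_path, called by a JSON object that holds its "name" and its "arguments", one argument or row to a line. Schema: {"type":"object","properties":{"motion":{"type":"array","items":{"type":"array","items":{"type":"number"},"minItems":5,"maxItems":5},"minItems":1,"maxItems":8},"only":{"type":"string"},"quiet":{"type":"boolean"},"lines":{"type":"string"}},"required":["motion"],"additionalProperties":false}. motion is a list of rows, 1 to 8 of them, each of 5 numbers: dx, dy, dz in parts of the range, where 1.0 means 0.75 m, then a turn about the tool's z in normalised numbers (1 is 90 degrees), then the finger opening in m; each row is the pose to reach, as a shift and turn from the pose commanded when the call began, along the tool's axes at that moment; what a row does not reach only later rows make up. A row lasts 1/8 s, in which the tool goes at most 0.0625 m and 10.7 degrees, less where a joint would pass 70% of its speed; a pose out of reach is approached as far as the arm can. The fingers move at their own pace and stop on an object; the grip force is fixed at half the most. Time passes only in rows, so rows that do not move let the fingers close. The tool returns the time, the measured TCP pose, the force, the opening and the grip force at its end. only (a regular expression) keeps the lines of the reply that match it, lines (a string "A,B") keeps lines A to B, and quiet returns only ok. Shift and turn numbers lie between -1 and 1, and a call with a number outside is refused. Input that does not fit is refused with a message, and nothing moves.
- status.get_obs(): the state, without advancing time (a new reading comes with each control period).
- optics.snapshot(name): name is "side" or "top"; returns a dict with "frame" (420x560x3 uint8, red, green, blue), "z_map" (420x560 float32, m along the optical axis (not along the pixel's ray), 0 where there is no reading), "fovy" (degrees; the focal length in pixels is half the picture's height over the tangent of half this angle, whatever the lens; pixels are square), "cx", "cy" (the principal point, pixels), "R" (3x3) and "t" (3): a world point X has camera coordinates R X + t. Camera axes: x right, y down, z forward; pixel columns grow to the right and rows downward; lengths in m; the calibration is good to about 2 mm. A picture is of the moment at which its call begins.
- job.close_job(): hands the job in; it is judged then, once.
The state is a dict: "clock": time; "joint_pos": joint angles; "qvel": joint speeds; "tau": joint torques, N m; "tool_pos": TCP position; "orientation": TCP orientation; "force": force on the tool from outside, world axes, zero at the start; "moment": the same for the moment, N m; "opening": finger opening in m; "gripper_force": force on a finger pad.
Only numpy, scipy, OpenCV 4.12 (cv2) and the standard library are available. Lean on these libraries where they do the work, as an engineer would, in place of code of your own. Each camera call takes 0.05 s, during which the arm holds its last target. There are 200 camera calls.

## Task

One of the three identical orange-lidded parts cases is full of steel washers, the other two are nearly empty. Feel for it by lifting the handle end of a case about a centimetre, its far end staying on the table; then slide the full case, never carrying it, onto the flat steel plate and push it gently home, square against the green fence and standing flat. Leave the two light cases where they stand, do not shove or press hard on the bay, and leave everything else on the table alone.

Things in the scene. Friction and masses are not known exactly. Their poses are not given: they have to be found in the camera images.
- case_a: Left-hand closed small-parts case, identical to the other two: grey body, orange lid (fixed), 90 (x) x 80 (y) x 50 mm high, standing flat on two runners (rounded ends at x = -36 and +36 mm). Origin: centre of the underside; x to the far end, away from the robot, z up. Contents hidden, in the middle; the name tells nothing. A light case weighs 0.22 to 0.29 kg in all, the full one 0.73 to 0.90 kg.
- case_b: Middle closed small-parts case, identical to the other two: grey body, orange lid (fixed), 90 (x) x 80 (y) x 50 mm high, standing flat on two runners (rounded ends at x = -36 and +36 mm). Origin: centre of the underside; x to the far end, away from the robot, z up. Contents hidden, in the middle; the name tells nothing. A light case weighs 0.22 to 0.29 kg in all, the full one 0.73 to 0.90 kg.
- case_c: Right-hand closed small-parts case, identical to the other two: grey body, orange lid (fixed), 90 (x) x 80 (y) x 50 mm high, standing flat on two runners (rounded ends at x = -36 and +36 mm). Origin: centre of the underside; x to the far end, away from the robot, z up. Contents hidden, in the middle; the name tells nothing. A light case weighs 0.22 to 0.29 kg in all, the full one 0.73 to 0.90 kg.
- case_a_grip (a point): Grip point of case_a's black fin handle, at x = -28, y = 0, z = 78 mm of the case. Fin 30 mm along x, 12 mm thick along y, 54 to 92 mm high (lid 50); pinch it along y from above. It swings freely about y (0.5 rad each way) on a pin 26 mm below, with a weak spring to upright. Holding this end up with the far ends of the runners on the table takes about 0.56 of the weight.
- case_b_grip (a point): Grip point of case_b's black fin handle, at x = -28, y = 0, z = 78 mm of the case. Fin 30 mm along x, 12 mm thick along y, 54 to 92 mm high (lid 50); pinch it along y from above. It swings freely about y (0.5 rad each way) on a pin 26 mm below, with a weak spring to upright. Holding this end up with the far ends of the runners on the table takes about 0.56 of the weight.
- case_c_grip (a point): Grip point of case_c's black fin handle, at x = -28, y = 0, z = 78 mm of the case. Fin 30 mm along x, 12 mm thick along y, 54 to 92 mm high (lid 50); pinch it along y from above. It swings freely about y (0.5 rad each way) on a pin 26 mm below, with a weak spring to upright. Holding this end up with the far ends of the runners on the table takes about 0.56 of the weight.
- bay: Fixed docking bay on the table behind the cases, parallel to the table edge or turned a little. Origin on the table under the plate, 40 mm behind its front edge, x points to the fence (away from the robot), y to the left, z up. It carries the plate and the fence.
- bay_plate: The bay's flat steel plate, 95 (x, from -40 to +55 mm) x 120 (y) mm, 2 mm thick, same origin and axes as bay; its front and both sides are bevelled down to the table over 20 mm, so that a case slides up onto it.
- bay_stop: The bay's upright green fence along the plate's back edge, 120 mm wide, up to z = 60 mm, same origin and axes as bay; its front face is at x = +55 mm. Rigid.
- bay_home (a point): Where a case's origin lies when it is fully home: on top of the plate, its far end touching the fence, axes parallel to the bay's (bay x = 10 mm, y = 0, z = 2 mm).
- tape_measure: Bystander: yellow tape measure, 77x83x35 mm; leave it where it is.
- open_tin: Bystander: open tin with a red-brown band, 66 mm across, 94 mm high; leave it where it is.
- offcut_0: Bystander: dark wood offcut, 40x53x30 mm; leave it where it is.
- duct_tape: Bystander: grey roll of tape lying flat, 116 mm across, 47 mm high; leave it where it is.
- masking_tape: Bystander: cream roll of tape lying flat, 94 mm across, 24 mm high; leave it where it is.
- glue_bottle: Bystander: upright glue bottle with orange cap, 155 mm high; leave it where it is.
- pencil: Bystander: red pencil lying on the table, 182 mm long; leave it where it is.
Not all that is in view belongs to the job. What is shaped like the case_a but blue is not meant.

How it is judged:
By the outcome, as a careful person would: the job done as asked, in the order asked, and still so for the second after the job is handed in, with the robot touching nothing.
It also fails if it takes over 69 s, if anything falls off the work surface, if the arm or the gripper's body presses on something with over 40 N, if the wrist force passes 120 N, or if a joint passes its speed limit or range.

## Working session

There is one attempt and no reset: what is moved stays moved. The work goes in short steps, Python scripts to look and compute and a tool call to move; the robot and the scene stay as the last step left them, time stands still between calls to the robot, and variables do not carry over. Pictures are saved under pics/ and viewed, at most 10 in all, crops included, and the job is handed in when it is done.

```bash
mkdir -p pics
```

Create h.py:
```python
import numpy as np, cv2
from plant import status, optics, job
def shot(n):
    s=optics.snapshot(n); s['f']=210/np.tan(np.radians(s['fovy'])/2); return s
def cloud(s):
    z=s['z_map']; v,u=np.mgrid[:z.shape[0],:z.shape[1]]
    P=np.stack([(u-s['cx'])/s['f']*z,(v-s['cy'])/s['f']*z,z],-1)
    return (P-s['t'])@s['R']
def plane(s,u,v,h):
    d=s['R'].T@np.array([(u-s['cx'])/s['f'],(v-s['cy'])/s['f'],1]); o=-s['R'].T@s['t']
    return o+d*(h-o[2])/d[2]
def save(s,name): cv2.imwrite('pics/'+name,s['frame'][...,::-1])
```

Run:
```python
from h import *
for n in('top','side'):
    s=shot(n); save(s,n+'0.png'); np.savez(n+'0.npz',**s); print(n,s['f'],s['cx'],s['cy'],(-s['R'].T@s['t']).round(3),(s['z_map']>0).mean())
o=status.get_obs(); print({k:np.round(v,3).tolist() for k,v in o.items()})
```

```text
top 433.80814465065276 275.74316826576865 210.40626598562744 [0.441 0.056 1.199] 0.9959523809523809
side 390.4269945107521 275.20347102528314 209.8550268808503 [ 0.03  -0.77   0.755] 0.9959736394557823
{'clock': 0.1, 'joint_pos': [90.36, 20.589, 0.641, -0.019, -70.137, -16.506], 'qvel': [0.109, -0.055, 0.192, 0.1, -0.058, -0.107], 'tau': [-0.001, -58.417, 29.375, 7.016, 0.01, -0.0], 'tool_pos': [0.188, 0.648, 0.251], 'orientation': [179.913, -0.007, -16.152], 'force': [0.402, 0.729, -0.665], 'moment': [-0.017, 0.041, -0.021], 'gripper_force': 0.0, 'opening': 0.088}
```

View pics/top0.png

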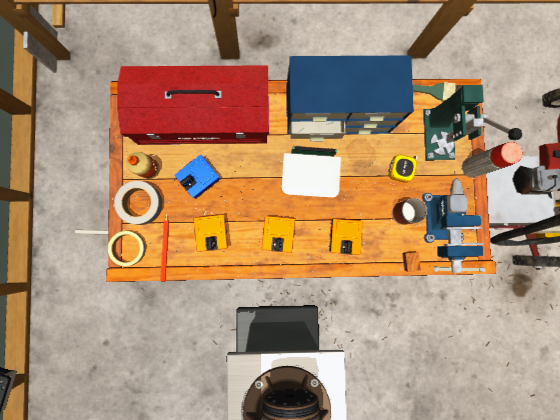

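View pics/side0.png

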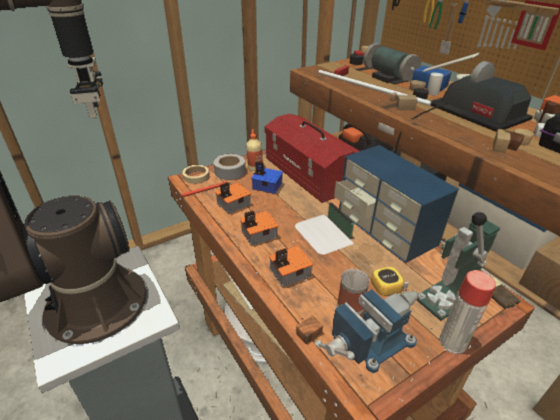

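The top view shows three orange cases at about (211,233), (278,233) and (346,236). The white plate is at (312,175) with the dark green fence at (314,151), and the blue decoy is at (197,175). Next I measure them.

Create meas.py:
```python
from h import *
def lidpose(P,C,c0,r=0.075):
    hsv=cv2.cvtColor(C,cv2.COLOR_RGB2HSV)
    near=(np.hypot(P[...,0]-c0[0],P[...,1]-c0[1])<r)
    m=near&(P[...,2]>.04)&(P[...,2]<.06)
    q=P[m][:,:2]
    rc=cv2.minAreaRect((q*1000).astype(np.float32))
    f=near&(P[...,2]>.075)&(P[...,2]<.12)
    fin=P[f]
    return rc,fin.mean(0) if len(fin) else None,len(fin),m.sum(), np.median(P[m][:,2]), (fin[:,2].max() if len(fin) else 0)
if __name__=='__main__':
    np.set_printoptions(precision=4,suppress=True)
    for n in('top','side'):
        s=dict(np.load(n+'0.npz')); P=cloud(s)
        for k,uv in dict(a=(211,233),b=(278,233),c=(346,236)).items():
            T=dict(np.load('top0.npz')); c=plane(T,*uv,.05)
            print(n,k,c,*lidpose(P,s['frame'],c))
        T=dict(np.load('top0.npz')); c=plane(T,312,175,0)
        near=(np.hypot(P[...,0]-c[0],P[...,1]-c[1])<.12)
        C=s['frame'].astype(int); white=near&(C.min(-1)>170)&(P[...,2]<.012)
        lab,k=cv2.connectedComponents(white.astype(np.uint8))
        rc=cv2.minAreaRect((P[white][:,:2]*1000).astype(np.float32)); print('plate',rc,white.sum(),np.median(P[white][:,2]))
        fe=near&(P[...,2]>.02)&(P[...,2]<.07)&(C[...,1]>C[...,0])&(C[...,1]>=C[...,2])
        q=P[fe]; print('fence',q.mean(0),fe.sum(),cv2.minAreaRect((q[:,:2]*1000).astype(np.float32)),q[:,2].max())
        tab=(abs(P[...,2])<.02)&(np.hypot(P[...,0]-.5,P[...,1]-.1)<.3); print('table z',np.median(P[...,2][tab]))
```

```bash
python3 meas.py
```

Run:
```python
import cv2
a=cv2.imread('pics/top0.png')[130:270,170:380]; cv2.imwrite('pics/crop0.png',cv2.resize(a,None,fx=3.8,fy=3.8,interpolation=cv2.INTER_CUBIC))
```

```text
top a [0.4753 0.1936 0.05  ] ((476.1410827636719, 196.34353637695312), (90.92391967773438, 81.20854187011719), 5.072128772735596) [0.4482 0.193  0.0912] 61 976 0.051579442685643226 0.09997713329268029
top b [0.4723 0.0169 0.05  ] ((470.0506286621094, 17.623991012573242), (81.24911499023438, 90.93646240234375), 83.49785614013672) [0.4422 0.0209 0.0916] 57 977 0.0513213787244824 0.09704791611498213
top c [ 0.4611 -0.1637  0.05  ] ((460.4384765625, -163.91629028320312), (81.91317749023438, 90.77789306640625), 84.68280792236328) [ 0.4331 -0.1603  0.0904] 65 951 0.051423921732974956 0.09643584627732724
plate ((633.7431030273438, -79.56649780273438), (162.07447814941406, 115.5872573852539), 84.94574737548828) 2309 0.0027429654626065373
fence [ 0.6914 -0.0829  0.0429] 157 ((694.517822265625, -84.00146484375), (117.13070678710938, 12.93217945098877), 87.51205444335938) 0.06665195299924657
table z 0.0013311438304078986
side a [0.4753 0.1936 0.05  ] ((476.28546142578125, 195.89663696289062), (92.80003356933594, 86.80199432373047), 3.5837302207946777) [0.4479 0.1901 0.0859] 62 400 0.051465287027629446 0.09588694321852986
side b [0.4723 0.0169 0.05  ] ((470.259521484375, 15.29804801940918), (84.611328125, 90.2845687866211), 83.79354095458984) [0.441  0.0168 0.0868] 70 522 0.05131129331022541 0.0945418731281403
side c [ 0.4611 -0.1637  0.05  ] ((460.3104553222656, -166.00704956054688), (84.94577026367188, 91.54199981689453), 83.6845932006836) [ 0.4314 -0.1654  0.0866] 93 692 0.05122477800550086 0.09485902405501247
plate ((632.6570434570312, -80.70867919921875), (160.71246337890625, 115.67524719238281), 85.42723083496094) 1265 0.0028020989476633014
fence [ 0.692  -0.0903  0.0398] 270 ((720.5478515625, -88.50262451171875), (119.27513122558594, 64.29548645019531), 85.34899139404297) 0.06429816538230451
table z 0.0016114596143043704
```

View pics/crop0.png

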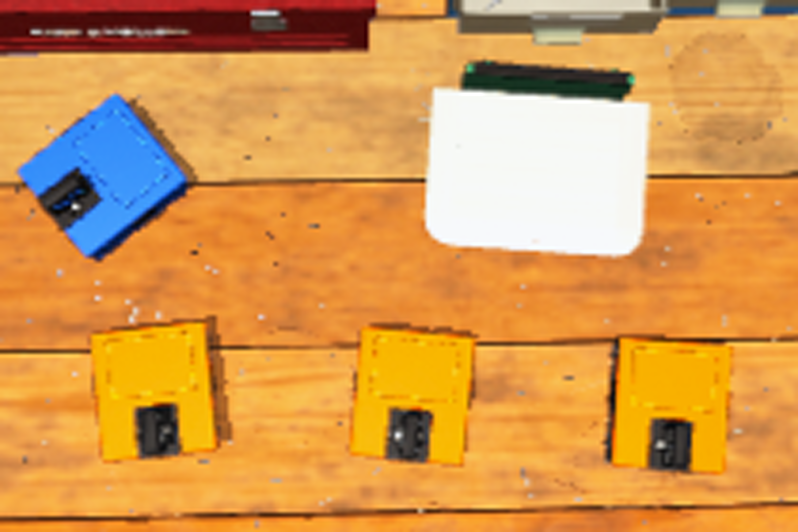

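Create to.py:
```python
# python3 to.py x y z yaw : shift in tool axes, turn
import sys
from h import *
from scipy.spatial.transform import Rotation as Ro
def main(t):
    o=status.get_obs(); R=Ro.from_euler('xyz',o['orientation'],degrees=True).as_matrix()
    d=R.T@(np.array(t[:3])-o['tool_pos']); 
    print('shift',d.round(4),'turn',round(-((t[3]-o['orientation'][2]+180)%360-180),2),'len',np.linalg.norm(d).round(3),'pos',np.round(o['tool_pos'],4),'rpy',np.round(o['orientation'],2),'F',np.round(o['force'],2),'open',round(float(o['opening']),4),'t',o['clock'])
if __name__=='__main__': main([float(v) for v in sys.argv[1:]])
```

```bash
python3 to.py .448 .1928 .16 4.5
```

```text
shift [0.3767 0.3646 0.0913] turn -20.65 len 0.532 pos [0.1876 0.648  0.2507] rpy [ 1.7991e+02 -1.0000e-02 -1.6150e+01] F [ 0.4   0.73 -0.67] open 0.0875 t 0.1
```

The rows are not in the units I measure in: shifts go in shares of 0.75 m and turns go in shares of 90 degrees. I convert before sending: 0.29 m is 0.3867, 0.281 m is 0.3747, -18.65 degrees is -0.2072.

{"name": "send_path", "arguments": {
  "motion": [
    [0.0267, 0.0253, 0.0067, -0.0111, 0.05],
    [0.08, 0.0773, 0.02, -0.0333, 0.05],
    [0.1333, 0.1293, 0.0333, -0.0667, 0.05],
    [0.1867, 0.1813, 0.0467, -0.1, 0.05],
    [0.24, 0.232, 0.06, -0.1333, 0.05],
    [0.2933, 0.284, 0.0733, -0.1556, 0.05],
    [0.3467, 0.336, 0.0867, -0.1889, 0.05],
    [0.3867, 0.3747, 0.096, -0.2072, 0.05]
  ]
}}

```text
clock: 1.1
tool_pos: [0.3885, 0.2955, 0.179]
orientation: [180.0, 0.0, 2.5]
force: [-0.0, 0.3, 0.2]
opening: 0.05
gripper_force: 0.0
```

```bash
python3 to.py .448 .1928 .16 4.5
```

```text
shift [0.0549 0.1052 0.0191] turn -1.96 len 0.12 pos [0.3885 0.2955 0.179 ] rpy [1.7997e+02 3.0000e-02 2.5400e+00] F [-0.02  0.3   0.21] open 0.05 t 1.1
```

Converted, 0.1052 m is 0.1403, 0.085 m is 0.1133, -2 degrees is -0.0222.

{"name": "send_path", "arguments": {
  "motion": [
    [0.0333, 0.06, 0.0133, -0.0111, 0.04],
    [0.06, 0.1133, 0.02, -0.0222, 0.04],
    [0.0732, 0.1403, 0.0255, -0.0222, 0.04],
    [0.0732, 0.1403, 0.0255, -0.0222, 0.04]
  ]
}}

```text
clock: 1.6
tool_pos: [0.4477, 0.1936, 0.1599]
orientation: [180.0, 0.1, 4.4]
force: [-0.2, 0.6, -0.3]
opening: 0.0399
gripper_force: 0.0
```

```bash
python3 to.py .448 .1928 .084 4.5
```

Run:
```python
from h import *
a,b=shot('top'),shot('side')
x=cv2.resize(a['frame'][180:260,160:260],(560,448),interpolation=2); y=cv2.resize(b['frame'][150:250,180:305],(560,448),interpolation=2)
cv2.imwrite('pics/a1.png',cv2.resize(np.hstack([x,y]),(800,320))[...,::-1])
```

```text
shift [0.0003 0.0007 0.0759] turn -0.15 len 0.076 pos [0.4477 0.1936 0.1599] rpy [1.7995e+02 6.0000e-02 4.3500e+00] F [-0.18  0.59 -0.28] open 0.0399 t 1.6
```

View pics/a1.png

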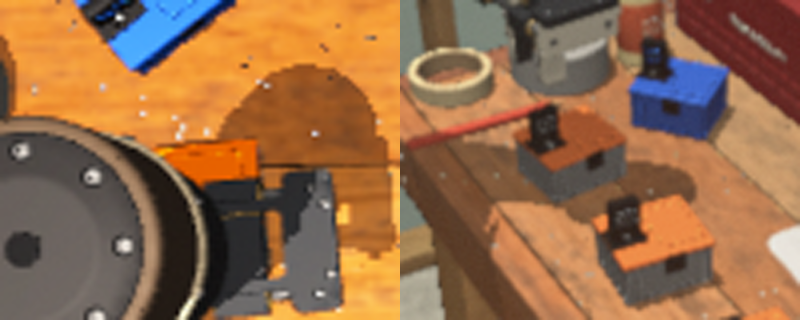

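The gripper hangs over case_a, its wrist hiding the fin from above (crop about (130,240)). I descend and pinch.

Converted, 0.076 m is 0.1013, 0.072 m is 0.096.

{"name": "send_path", "arguments": {
  "motion": [
    [0, 0, 0.0333, 0, 0.04],
    [0, 0, 0.0733, 0, 0.04],
    [0.0004, 0.0005, 0.096, 0, 0.03],
    [0.0004, 0.0005, 0.1013, 0, 0.02],
    [0.0004, 0.0005, 0.1013, 0, 0.012],
    [0.0004, 0.0005, 0.1013, 0, 0.008],
    [0.0004, 0.0005, 0.1013, 0, 0.008],
    [0.0004, 0.0005, 0.1013, 0, 0.008]
  ]
}}

```text
clock: 2.7
tool_pos: [0.4481, 0.1951, 0.085]
orientation: [-180.0, -0.0, 4.5]
force: [-2.0, 2.2, 3.8]
opening: 0.0119
gripper_force: 29.9
```

```bash
python3 to.py .448 .1928 .084 4.5
```

```text
shift [-0.0003  0.0022  0.001 ] turn 0.0 len 0.002 pos [0.4481 0.1951 0.085 ] rpy [-1.7995e+02 -4.0000e-02  4.5000e+00] F [-1.97  2.18  3.76] open 0.0119 t 2.7
```

Converted, -0.0018 m is -0.0024, -0.001 m is -0.0013.

{"name": "send_path", "arguments": {
  "motion": [
    [0, -0.0013, -0.0007, 0, 0.008],
    [0, -0.0024, -0.0013, 0, 0.008],
    [0, -0.0024, -0.0013, 0, 0.008],
    [0, -0.0024, -0.0013, 0, 0.008]
  ]
}}

```text
clock: 3.2
tool_pos: [0.4477, 0.1964, 0.0854]
orientation: [180.0, 0.0, 4.5]
force: [-0.2, 0.5, -0.9]
opening: 0.0119
gripper_force: 29.9
```

```bash
python3 to.py .448 .1928 .084 4.5
```

```text
shift [0.     0.0036 0.0014] turn -0.0 len 0.004 pos [0.4477 0.1964 0.0854] rpy [1.7999e+02 1.0000e-02 4.5000e+00] F [-0.2   0.47 -0.95] open 0.0119 t 3.2
```

Converted, -0.01 m is -0.0133, 0.0096 m is 0.0128.

{"name": "send_path", "arguments": {
  "motion": [
    [0.0013, 0, -0.0016, 0, 0.008],
    [0.0043, 0, -0.0049, 0, 0.008],
    [0.0075, 0, -0.0084, 0, 0.008],
    [0.0107, 0, -0.0116, 0, 0.008],
    [0.0128, 0, -0.0133, 0, 0.008],
    [0.0128, 0, -0.0133, 0, 0.008],
    [0.0128, 0, -0.0133, 0, 0.008],
    [0.0128, 0, -0.0133, 0, 0.008]
  ]
}}

```text
clock: 4.2
tool_pos: [0.4573, 0.1973, 0.0954]
orientation: [180.0, 0.0, 4.5]
force: [-0.3, 0.8, -0.9]
opening: 0.0118
gripper_force: 29.9
```

```bash
python3 to.py .448 .1928 .084 4.5
```

```text
shift [-0.0096  0.0037  0.0114] turn 0.0 len 0.015 pos [0.4573 0.1973 0.0954] rpy [180.    0.    4.5] F [-0.26  0.78 -0.93] open 0.0118 t 4.2
```

{"name": "send_path", "arguments": {
  "motion": [
    [0, 0, 0, 0, 0.008],
    [0, 0, 0, 0, 0.008],
    [0, 0, 0, 0, 0.008]
  ]
}}

```text
clock: 4.58
tool_pos: [0.4573, 0.1973, 0.0955]
orientation: [180.0, 0.0, 4.5]
force: [-0.6, 1.0, -1.8]
opening: 0.012
gripper_force: 29.9
```

```bash
python3 to.py .448 .1928 .084 4.5
```

```text
shift [-0.0097  0.0037  0.0115] turn 0.0 len 0.015 pos [0.4573 0.1973 0.0955] rpy [180.    0.    4.5] F [-0.63  0.99 -1.77] open 0.012 t 4.575
```

case_a is light, at about 1 N. I lower it back along the same arc and release.

Converted, 0.0104 m is 0.0139, 0.0101 m is 0.0135.

{"name": "send_path", "arguments": {
  "motion": [
    [-0.0021, 0, 0.0017, 0, 0.008],
    [-0.0053, 0, 0.0049, 0, 0.008],
    [-0.0085, 0, 0.0084, 0, 0.008],
    [-0.0115, 0, 0.0117, 0, 0.008],
    [-0.0128, 0, 0.0135, 0, 0.008],
    [-0.0128, 0, 0.0139, 0, 0.008],
    [-0.0128, 0, 0.0139, 0, 0.02],
    [-0.0128, 0, 0.0139, 0, 0.04]
  ]
}}

```text
clock: 5.58
tool_pos: [0.4481, 0.1967, 0.0852]
orientation: [-180.0, -0.0, 4.5]
force: [0.3, -0.2, -0.4]
opening: 0.0249
gripper_force: 0.0
```

{"name": "send_path", "arguments": {
  "motion": [
    [0, 0, 0, 0, 0.04],
    [0, 0, -0.0267, 0, 0.04],
    [0, 0, -0.0667, 0, 0.04],
    [0, 0, -0.0933, 0, 0.04]
  ]
}}

```text
clock: 6.08
tool_pos: [0.4481, 0.1967, 0.1564]
orientation: [-180.0, -0.1, 4.5]
force: [-0.6, 0.0, -0.3]
opening: 0.04
gripper_force: 0.0
```

```bash
python3 to.py .4422 .022 .155 -6.4
```

```text
shift [-0.0197  0.1737  0.0012] turn 10.91 len 0.175 pos [0.4481 0.1967 0.1564] rpy [-1.7996e+02 -6.0000e-02  4.5100e+00] F [-0.61  0.01 -0.32] open 0.04 t 6.075
```

Converted, 0.1737 m is 0.2316, 0.16 m is 0.2133, 10.91 degrees is 0.1212.

{"name": "send_path", "arguments": {
  "motion": [
    [-0.0053, 0.04, 0, 0.0222, 0.04],
    [-0.012, 0.1, 0, 0.0556, 0.04],
    [-0.0187, 0.16, 0, 0.0889, 0.04],
    [-0.0247, 0.2133, 0, 0.1167, 0.04],
    [-0.0263, 0.2316, 0, 0.1212, 0.04],
    [-0.0263, 0.2316, 0, 0.1212, 0.04]
  ]
}}

```text
clock: 6.82
tool_pos: [0.4419, 0.0212, 0.1552]
orientation: [-180.0, -0.0, -6.5]
force: [-0.6, 0.6, 0.2]
opening: 0.0402
gripper_force: 0.0
```

```bash
python3 to.py .4422 .022 .085 -6.4
```

Run:
```python
from meas import *
s=shot('top'); print(lidpose(cloud(s),s['frame'],[.476,.197]));
```

```text
shift [ 0.0002 -0.0008  0.0702] turn -0.08 len 0.07 pos [0.4419 0.0212 0.1552] rpy [-1.7999e+02 -2.0000e-02 -6.4800e+00] F [-0.56  0.59  0.16] open 0.0402 t 6.825
(((475.23199462890625, 200.34048461914062), (90.71123504638672, 82.4424057006836), 4.263253688812256), array([0.44790552, 0.1971839 , 0.09114526]), 65, np.int64(961), np.float64(0.05151423658942395), np.float64(0.09738817601831892))
```

Converted, 0.07 m is 0.0933, 0.0008 m is 0.0011.

{"name": "send_path", "arguments": {
  "motion": [
    [0, 0.0007, 0.0267, 0, 0.03],
    [0, 0.0011, 0.0667, 0, 0.03],
    [0, 0.0011, 0.0933, 0, 0.03],
    [0, 0.0011, 0.0933, 0, 0.03],
    [0, 0.0011, 0.0933, 0, 0.022]
  ]
}}

```text
clock: 7.5
tool_pos: [0.4423, 0.0218, 0.0857]
orientation: [-180.0, -0.0, -6.3]
force: [0.3, 0.4, -0.5]
opening: 0.0249
gripper_force: 0.0
```

```bash
python3 to.py .4422 .0204 .085 -6.4
```

```text
shift [0.     0.0014 0.0007] turn 0.07 len 0.002 pos [0.4423 0.0218 0.0857] rpy [-1.7999e+02 -4.0000e-02 -6.3300e+00] F [ 0.28  0.37 -0.5 ] open 0.0249 t 7.5
```

{"name": "send_path", "arguments": {
  "motion": [
    [0, 0, 0, 0, 0.016],
    [0, 0, 0, 0, 0.014]
  ]
}}

```text
clock: 7.75
tool_pos: [0.4419, 0.0211, 0.0857]
orientation: [-180.0, -0.1, -6.4]
force: [0.6, -0.9, -0.7]
opening: 0.0146
gripper_force: 0.7
```

```bash
python3 to.py .4422 .0204 .085 -6.4
```

```text
shift [0.0004 0.0007 0.0007] turn 0.0 len 0.001 pos [0.4419 0.0211 0.0857] rpy [-1.7997e+02 -5.0000e-02 -6.4000e+00] F [ 0.61 -0.88 -0.73] open 0.0146 t 7.75
```

Converted, 0.0012 m is 0.0016.

{"name": "send_path", "arguments": {
  "motion": [
    [0, 0.0016, 0, 0, 0.014],
    [0, 0.0016, 0, 0, 0.012],
    [0, 0.0016, 0, 0, 0.008]
  ]
}}

```text
clock: 8.12
tool_pos: [0.4417, 0.0198, 0.0852]
orientation: [-180.0, -0.0, -6.4]
force: [-1.0, 0.8, 2.5]
opening: 0.0118
gripper_force: 29.9
```

```bash
python3 to.py .4422 .0204 .085 -6.4
```

```text
shift [ 0.0005 -0.0006  0.0002] turn -0.0 len 0.001 pos [0.4417 0.0198 0.0852] rpy [-1.7999e+02 -2.0000e-02 -6.4000e+00] F [-0.99  0.83  2.5 ] open 0.0118 t 8.125
```

{"name": "send_path", "arguments": {
  "motion": [
    [0, 0, 0, 0, 0.008],
    [0, 0, 0, 0, 0.008],
    [0, 0, 0, 0, 0.008]
  ]
}}

```text
clock: 8.5
tool_pos: [0.4417, 0.0198, 0.0852]
orientation: [-180.0, -0.0, -6.4]
force: [-0.2, -0.4, 3.8]
opening: 0.0123
gripper_force: 29.9
```

```bash
python3 to.py .4422 .0204 .085 -6.4
```

```text
shift [ 0.0005 -0.0006  0.0002] turn -0.0 len 0.001 pos [0.4417 0.0198 0.0852] rpy [-1.8e+02 -1.0e-02 -6.4e+00] F [-0.24 -0.44  3.75] open 0.0123 t 8.5
```

Converted, -0.01 m is -0.0133, 0.0096 m is 0.0128.

{"name": "send_path", "arguments": {
  "motion": [
    [0.0013, 0, -0.0016, 0, 0.008],
    [0.0043, 0, -0.0049, 0, 0.008],
    [0.0075, 0, -0.0084, 0, 0.008],
    [0.0107, 0, -0.0116, 0, 0.008],
    [0.0128, 0, -0.0133, 0, 0.008],
    [0.0128, 0, -0.0133, 0, 0.008],
    [0.0128, 0, -0.0133, 0, 0.008],
    [0.0128, 0, -0.0133, 0, 0.008]
  ]
}}

```text
clock: 9.5
tool_pos: [0.451, 0.0187, 0.095]
orientation: [180.0, 0.0, -6.4]
force: [-0.7, 0.2, -1.8]
opening: 0.0117
gripper_force: 29.9
```

```bash
python3 to.py .448 .1928 .084 4.5
```

```text
shift [-0.0224 -0.1727  0.011 ] turn -10.91 len 0.174 pos [0.451  0.0187 0.095 ] rpy [ 1.80e+02  1.00e-02 -6.41e+00] F [-0.74  0.18 -1.78] open 0.0117 t 9.5
```

{"name": "send_path", "arguments": {
  "motion": [
    [0, 0, 0, 0, 0.008],
    [0, 0, 0, 0, 0.008]
  ]
}}

```text
clock: 9.75
tool_pos: [0.451, 0.0187, 0.095]
orientation: [180.0, 0.0, -6.4]
force: [-0.8, 0.1, -0.7]
opening: 0.0116
gripper_force: 29.9
```

b is light too (about -1.3 N), so c should be the full one. I put b back.

Converted, 0.01 m is 0.0133, 0.0099 m is 0.0132.

{"name": "send_path", "arguments": {
  "motion": [
    [-0.0021, 0, 0.0017, 0, 0.008],
    [-0.0053, 0, 0.0049, 0, 0.008],
    [-0.0085, 0, 0.0084, 0, 0.008],
    [-0.0115, 0, 0.0117, 0, 0.008],
    [-0.0128, 0, 0.0132, 0, 0.008],
    [-0.0128, 0, 0.0133, 0, 0.008],
    [-0.0128, 0, 0.0133, 0, 0.02],
    [-0.0128, 0, 0.0133, 0, 0.035]
  ]
}}

```text
clock: 10.75
tool_pos: [0.4418, 0.0199, 0.0851]
orientation: [-180.0, -0.0, -6.4]
force: [0.5, 0.2, -0.6]
opening: 0.0248
gripper_force: 0.0
```

{"name": "send_path", "arguments": {
  "motion": [
    [0, 0, 0, 0, 0.035],
    [0, 0, -0.0267, 0, 0.035],
    [0, 0, -0.0667, 0, 0.035],
    [0, 0, -0.0933, 0, 0.035]
  ]
}}

```text
clock: 11.25
tool_pos: [0.4419, 0.0199, 0.1563]
orientation: [-180.0, -0.1, -6.4]
force: [-0.1, 0.2, 0.2]
opening: 0.0351
gripper_force: 0.0
```

```bash
python3 to.py .4325 -.161 .155 -5.8
```

```text
shift [0.0108 0.1808 0.0012] turn -0.6 len 0.181 pos [0.4419 0.0199 0.1563] rpy [-1.7997e+02 -6.0000e-02 -6.4000e+00] F [-0.06  0.24  0.23] open 0.0351 t 11.25
```

Converted, 0.1808 m is 0.2411, 0.17 m is 0.2267, -0.6 degrees is -0.0067.

{"name": "send_path", "arguments": {
  "motion": [
    [0.0027, 0.04, 0, 0, 0.03],
    [0.0067, 0.1067, 0, 0, 0.03],
    [0.0107, 0.1733, 0, -0.0033, 0.03],
    [0.014, 0.2267, 0, -0.0067, 0.03],
    [0.0144, 0.2411, 0, -0.0067, 0.03],
    [0.0144, 0.2411, 0, -0.0067, 0.03]
  ]
}}

```text
clock: 12.0
tool_pos: [0.4319, -0.1615, 0.1549]
orientation: [-180.0, 0.0, -5.9]
force: [0.1, 0.1, 0.2]
opening: 0.0302
gripper_force: 0.0
```

```bash
python3 to.py .4325 -.161 .085 -5.8
```

Run:
```python
from meas import *
s=shot('top'); P=cloud(s); print(lidpose(P,s['frame'],[.470,.0176])); print(lidpose(P,s['frame'],[.476,.2]))
```

```text
shift [ 0.0005 -0.0006  0.0699] turn -0.11 len 0.07 pos [ 0.4319 -0.1615  0.1549] rpy [-1.80e+02  1.00e-02 -5.91e+00] F [0.13 0.12 0.24] open 0.0302 t 12.0
(((499.4906311035156, 16.18292236328125), (79.6148681640625, 34.789894104003906), 88.15289306640625), None, 0, np.int64(349), np.float64(0.05160512312028052), 0)
(((475.2241516113281, 200.4444580078125), (90.55472564697266, 82.53108978271484), 3.7884883880615234), array([0.44748439, 0.19726825, 0.09209107]), 62, np.int64(973), np.float64(0.05151692750519217), np.float64(0.09828383329601052))
```

Converted, 0.07 m is 0.0933, 0.05 m is 0.0667.

{"name": "send_path", "arguments": {
  "motion": [
    [0, -0.0004, 0.0267, 0, 0.025],
    [0, -0.0004, 0.0667, 0, 0.025],
    [0, -0.0004, 0.0933, 0, 0.025],
    [0, -0.0004, 0.0933, 0, 0.02],
    [0, -0.0004, 0.0933, 0, 0.016],
    [0, -0.0004, 0.0933, 0, 0.014]
  ]
}}

```text
clock: 12.8
tool_pos: [0.4324, -0.1606, 0.0858]
orientation: [180.0, -0.1, -5.8]
force: [-0.2, -1.9, -0.9]
opening: 0.0147
gripper_force: 1.1
```

```bash
python3 to.py .4325 -.161 .085 -5.8
```

```text
shift [0.0001 0.0004 0.0008] turn 0.02 len 0.001 pos [ 0.4324 -0.1606  0.0858] rpy [ 1.80e+02 -5.00e-02 -5.78e+00] F [-0.25 -1.94 -0.93] open 0.0147 t 12.8
```

{"name": "send_path", "arguments": {
  "motion": [
    [0, 0, 0, 0, 0.012],
    [0, 0, 0, 0, 0.008],
    [0, 0, 0, 0, 0.008],
    [0, 0, 0, 0, 0.008]
  ]
}}

```text
clock: 13.3
tool_pos: [0.4325, -0.1609, 0.0856]
orientation: [180.0, -0.0, -5.8]
force: [-1.6, -1.1, 6.4]
opening: 0.0119
gripper_force: 29.9
```

```bash
python3 to.py .4325 -.161 .085 -5.8
```

```text
shift [0.     0.0001 0.0006] turn 0.01 len 0.001 pos [ 0.4325 -0.1609  0.0856] rpy [ 1.7999e+02 -4.0000e-02 -5.7900e+00] F [-1.64 -1.07  6.45] open 0.0119 t 13.3
```

Converted, -0.01 m is -0.0133, 0.0096 m is 0.0128.

{"name": "send_path", "arguments": {
  "motion": [
    [0.0013, 0, -0.0016, 0, 0.008],
    [0.0043, 0, -0.0049, 0, 0.008],
    [0.0075, 0, -0.0084, 0, 0.008],
    [0.0107, 0, -0.0116, 0, 0.008],
    [0.0128, 0, -0.0133, 0, 0.008],
    [0.0128, 0, -0.0133, 0, 0.008],
    [0.0128, 0, -0.0133, 0, 0.008],
    [0.0128, 0, -0.0133, 0, 0.008]
  ]
}}

```text
clock: 14.3
tool_pos: [0.4416, -0.1617, 0.095]
orientation: [-180.0, 0.0, -5.8]
force: [-1.3, -0.7, -3.8]
opening: 0.0113
gripper_force: 29.9
```

```bash
python3 to.py .448 .1928 .084 4.5
```

```text
shift [-0.0295 -0.3534  0.011 ] turn -10.31 len 0.355 pos [ 0.4416 -0.1617  0.095 ] rpy [-1.80e+02  1.00e-02 -5.81e+00] F [-1.3  -0.65 -3.77] open 0.0113 t 14.3
```

{"name": "send_path", "arguments": {
  "motion": [
    [0, 0, 0, 0, 0.008],
    [0, 0, 0, 0, 0.008]
  ]
}}

```text
clock: 14.55
tool_pos: [0.4416, -0.1617, 0.095]
orientation: [180.0, 0.0, -5.8]
force: [-1.3, 0.7, -3.0]
opening: 0.0118
gripper_force: 29.9
```

c feels about 3.5 N against 1.3 N for the others, so it is the full case. I lower the handle end to about 4 mm and slide it diagonally to the front of the bay.

Converted, -0.06 m is -0.08, 0.0055 m is 0.0073, -0.9 degrees is -0.01.

{"name": "send_path", "arguments": {
  "motion": [
    [-0.0027, 0, 0.004, 0, 0.008],
    [0, -0.004, 0.0067, 0, 0.008],
    [0.008, -0.0133, 0.0073, -0.0022, 0.008],
    [0.016, -0.0267, 0.0073, -0.0044, 0.008],
    [0.024, -0.04, 0.0073, -0.0067, 0.008],
    [0.032, -0.0533, 0.0073, -0.01, 0.008],
    [0.0413, -0.0667, 0.0073, -0.01, 0.008],
    [0.0493, -0.08, 0.0073, -0.01, 0.008]
  ]
}}

```text
clock: 15.55
tool_pos: [0.4852, -0.105, 0.0896]
orientation: [-180.0, -0.0, -4.9]
force: [-1.5, -2.8, -3.0]
opening: 0.0114
gripper_force: 29.9
```

```bash
python3 to.py .5021 -.0826 .0895 -4.9
```

```text
shift [ 0.015  -0.0238  0.0001] turn 0.0 len 0.028 pos [ 0.4852 -0.105   0.0896] rpy [-1.8e+02 -1.0e-02 -4.9e+00] F [-1.46 -2.76 -3.01] open 0.0114 t 15.55
```

Converted, -0.0235 m is -0.0313, -0.016 m is -0.0213.

{"name": "send_path", "arguments": {
  "motion": [
    [0.0067, -0.0107, 0, 0, 0.008],
    [0.0133, -0.0213, 0, 0, 0.008],
    [0.02, -0.0313, 0, 0, 0.008],
    [0.02, -0.0313, 0, 0, 0.008]
  ]
}}

```text
clock: 16.05
tool_pos: [0.5028, -0.0827, 0.0897]
orientation: [-180.0, -0.1, -4.9]
force: [1.0, -0.2, -4.7]
opening: 0.0117
gripper_force: 29.9
```

```bash
python3 to.py .5021 -.0826 .0895 -4.9
```

Run:
```python
from meas import *
s=shot('top'); t=shot('side'); P=cloud(s); Q=cloud(t)
print(lidpose(P,s['frame'],[.53,-.085])[0],lidpose(Q,t['frame'],[.53,-.085])[0]); print(lidpose(P,s['frame'],[.470,.0176])); 
save(s,'top2.png'); np.savez('top2.npz',**s)
x=cv2.resize(s['frame'][130:270,170:380],(560,373),interpolation=2); y=cv2.resize(t['frame'][150:300,180:405],(560,373),interpolation=2)
cv2.imwrite('pics/c2.png',cv2.resize(np.vstack([x,y]),(450,600))[...,::-1])
```

```text
shift [-0.0007 -0.0001  0.0002] turn 0.05 len 0.001 pos [ 0.5028 -0.0827  0.0897] rpy [-1.7995e+02 -1.0000e-01 -4.8500e+00] F [ 0.99 -0.18 -4.75] open 0.0117 t 16.05
((0.0, 0.0), (0.0, 0.0), 0.0) ((526.836669921875, -71.06465911865234), (89.15884399414062, 115.2977294921875), 0.25539907813072205)
(((425.6540832519531, -3.340081214904785), (26.58428382873535, 7.951746940612793), 89.25711822509766), None, 0, np.int64(23), np.float64(0.05148888067199818), 0)
  return _methods._mean(a, axis=axis, dtype=dtype,
  ret = ret.dtype.type(ret / rcount)
```

View pics/c2.png

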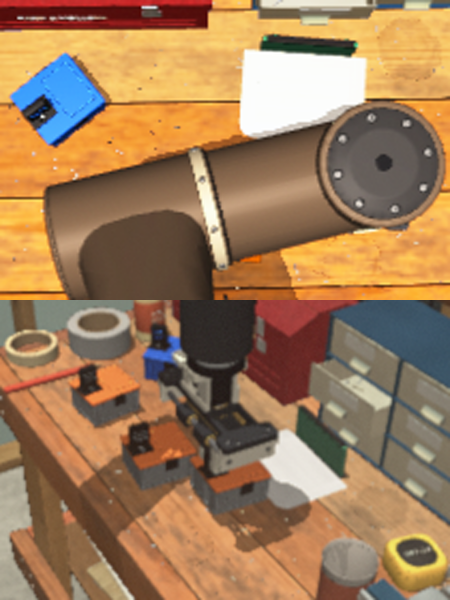

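The view shows case c just in front of the plate, clear of case b. Now I slide it up onto the plate.

Converted, 0.055 m is 0.0733, -0.0137 m is -0.0183.

{"name": "send_path", "arguments": {
  "motion": [
    [0.008, -0.0027, 0, 0, 0.008],
    [0.0173, -0.0053, 0, 0, 0.008],
    [0.0267, -0.0093, 0, 0, 0.008],
    [0.036, -0.012, 0, 0, 0.008],
    [0.0453, -0.0147, 0, 0, 0.008],
    [0.0547, -0.0183, 0, 0, 0.008],
    [0.064, -0.0183, 0, 0, 0.008],
    [0.0733, -0.0183, 0, 0, 0.008]
  ]
}}

```text
clock: 17.15
tool_pos: [0.5581, -0.0745, 0.0896]
orientation: [-180.0, -0.0, -4.9]
force: [-2.7, 1.2, -2.1]
opening: 0.0117
gripper_force: 29.9
```

```bash
python3 to.py .6033 -.0775 .0897 -4.9
```

```text
shift [ 0.0453 -0.0009 -0.0001] turn 0.01 len 0.045 pos [ 0.5581 -0.0745  0.0896] rpy [-1.7999e+02 -1.0000e-02 -4.8900e+00] F [-2.75  1.23 -2.09] open 0.0117 t 17.15
```

Converted, 0.044 m is 0.0587, 0.04 m is 0.0533.

{"name": "send_path", "arguments": {
  "motion": [
    [0.008, -0.0004, 0, 0, 0.008],
    [0.0173, -0.0008, 0, 0, 0.008],
    [0.0267, -0.0012, 0, 0, 0.008],
    [0.036, -0.0012, 0, 0, 0.008],
    [0.0453, -0.0012, 0, 0, 0.008],
    [0.0533, -0.0012, 0, 0, 0.008],
    [0.0587, -0.0012, 0, 0, 0.008],
    [0.0587, -0.0012, 0, 0, 0.008]
  ]
}}

```text
clock: 18.15
tool_pos: [0.6024, -0.0776, 0.0895]
orientation: [-180.0, -0.1, -4.9]
force: [0.5, -0.1, -5.5]
opening: 0.012
gripper_force: 29.9
```

```bash
python3 to.py .6033 -.0775 .0897 -4.9
```

Run:
```python
from meas import *
s=shot('top'); t=shot('side'); P=cloud(s); Q=cloud(t)
np.savez('top3.npz',**s);np.savez('side3.npz',**t)
x=cv2.resize(s['frame'][130:270,220:430],(560,373),interpolation=2); y=cv2.resize(t['frame'][150:300,230:455],(560,373),interpolation=2)
cv2.imwrite('pics/c3.png',cv2.resize(np.vstack([x,y]),(450,600))[...,::-1])
```

```text
shift [ 0.0009 -0.0002 -0.0002] turn -0.0 len 0.001 pos [ 0.6024 -0.0776  0.0895] rpy [-1.7999e+02 -8.0000e-02 -4.9000e+00] F [ 0.52 -0.06 -5.47] open 0.012 t 18.15
```

View pics/c3.png

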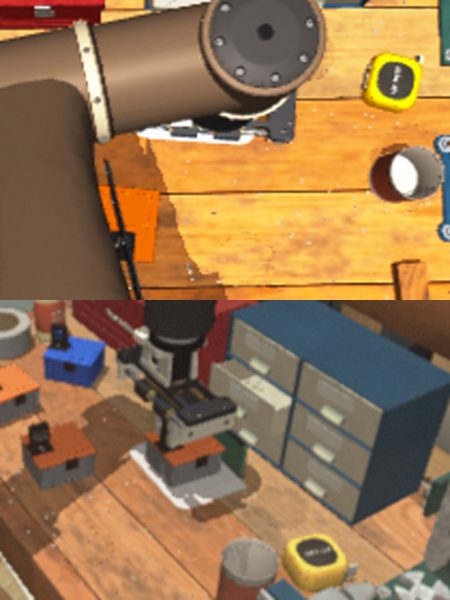

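c is on the plate, with the fence just behind it. I lower it flat, release and look.

Converted, -0.05 m is -0.0667, -0.002 m is -0.0027.

{"name": "send_path", "arguments": {
  "motion": [
    [-0.0013, 0, 0.0013, 0, 0.008],
    [-0.0024, 0, 0.0027, 0, 0.008],
    [-0.0027, 0, 0.0029, 0, 0.008],
    [-0.0027, 0, 0.0029, 0, 0.008],
    [-0.0027, 0, 0.0029, 0, 0.02],
    [-0.0027, 0, 0.0029, 0, 0.03],
    [-0.0027, 0, -0.0133, 0, 0.03],
    [-0.0027, 0, -0.0667, 0, 0.03]
  ]
}}

```text
clock: 19.25
tool_pos: [0.598, -0.0776, 0.1388]
orientation: [179.9, 0.3, -4.9]
force: [-0.2, -0.7, -0.0]
opening: 0.0301
gripper_force: 0.0
```

```bash
python3 to.py .48 -.17 .15 -4.9
```

```text
shift [-0.1097  0.1022 -0.0106] turn -0.02 len 0.15 pos [ 0.598  -0.0776  0.1388] rpy [179.94   0.25  -4.92] F [-0.16 -0.75 -0.05] open 0.0301 t 19.25
```

Converted, -0.15 m is -0.2, 0.14 m is 0.1867.

{"name": "send_path", "arguments": {
  "motion": [
    [-0.0267, 0.0133, -0.0133, 0, 0.02],
    [-0.0667, 0.04, -0.0267, 0, 0.01],
    [-0.12, 0.08, -0.0267, 0, 0.005],
    [-0.1733, 0.12, -0.0267, 0, 0.0],
    [-0.2, 0.16, -0.0267, 0, 0.0],
    [-0.2, 0.1867, -0.0267, 0, 0],
    [-0.2, 0.1867, -0.0267, 0, 0]
  ]
}}

```text
clock: 20.12
tool_pos: [0.4379, -0.205, 0.1606]
orientation: [180.0, -0.1, -5.0]
force: [0.4, 0.4, -0.5]
opening: 0.0004
gripper_force: 0.0
```

```bash
python3 to.py .48 -.17 .15 -4.9
```

Create look.py:
```python
from meas import *
import sys
np.set_printoptions(precision=4,suppress=True)
s=shot('top'); t=shot('side'); np.savez('top_%s.npz'%sys.argv[1],**s);np.savez('side_%s.npz'%sys.argv[1],**t)
for n,q in(('top',s),('side',t)):
    P=cloud(q)
    for k,c in dict(a=[.476,.2],b=[.47,.0176],c=[float(sys.argv[2]),-.08]).items():
        r=lidpose(P,q['frame'],c); print(n,k,r[0],r[1],r[3])
x=cv2.resize(s['frame'][130:270,220:430],(560,373),interpolation=2); y=cv2.resize(t['frame'][150:300,230:455],(560,373),interpolation=2)
cv2.imwrite('pics/%s.png'%sys.argv[1],cv2.resize(np.vstack([x,y]),(450,600))[...,::-1])
```

```bash
python3 look.py c4 .628
```

```text
shift [ 0.0388 -0.0386  0.0106] turn -0.11 len 0.056 pos [ 0.4379 -0.205   0.1606] rpy [ 1.7999e+02 -8.0000e-02 -5.0100e+00] F [ 0.45  0.38 -0.47] open 0.0004 t 20.125
top a ((475.2245178222656, 200.63284301757812), (90.50309753417969, 82.70556640625), 3.5141751766204834) [0.4478 0.1972 0.0915] 973
top b ((433.5205078125, 62.51408767700195), (0.004900805186480284, 5.25858736038208), 89.16246795654297) None 3
top c ((641.1036987304688, -78.79043579101562), (81.37783813476562, 117.98160552978516), 84.0068359375) [ 0.599  -0.0742  0.0931] 982
side a ((475.0714416503906, 198.99725341796875), (90.57665252685547, 84.10823822021484), 3.301605463027954) [0.4468 0.1944 0.0859] 392
side b ((468.82879638671875, 16.309612274169922), (84.70240783691406, 90.45052337646484), 81.37716674804688) [0.4407 0.018  0.0862] 502
side c ((658.0671997070312, -80.94255065917969), (83.48189544677734, 83.36194610595703), 89.97708129882812) [ 0.6027 -0.0795  0.0899] 340
```

View pics/c4.png

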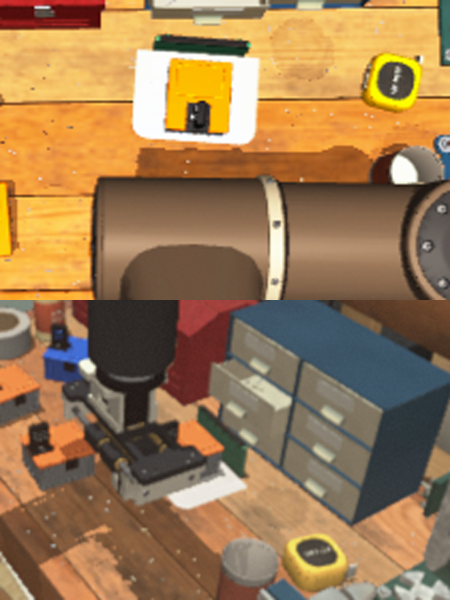

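Case c stands on the plate with a gap of a few mm to the fence (crop about (200,95)). I measure its yaw and gap against the bay by colour.

Create lid.py:
```python
from h import *
import sys
def rect(s,mask,h):
    m=cv2.morphologyEx(mask.astype(np.uint8),cv2.MORPH_OPEN,np.ones((2,2)))
    c=max(cv2.findContours(m,cv2.RETR_EXTERNAL,cv2.CHAIN_APPROX_NONE)[0],key=cv2.contourArea)[:,0]
    q=np.array([plane(s,u,v,h)[:2] for u,v in cv2.convexHull(c)[:,0]])*1000
    return np.array([plane(s,u,v,h)[:2] for u,v in c])*1000, cv2.minAreaRect(q.astype(np.float32))
def sides(Q,r):  # line-fit yaw of each of the sides
    (cx,cy),(w,h),a=r; a=np.radians(a); 
    if abs(np.cos(a))<.7: a-=np.pi/2; w,h=h,w
    R=np.array([[np.cos(a),-np.sin(a)],[np.sin(a),np.cos(a)]]); L=(Q-[cx,cy])@R
    for nm,ax,hv,ln in(('far',0,w/2,h),('near',0,-w/2,h),('left',1,h/2,w),('right',1,-h/2,w)):
        k=(abs(L[:,ax]-hv)<5)&(abs(L[:,1-ax])<ln/2-12)
        if k.sum()<8: continue
        p=np.polyfit(L[k,1-ax],L[k,ax],1); print('  ',nm,'yaw %.2f'%np.degrees(a+np.arctan(p[0])*(1 if ax else -1)),'mid',(R@(np.array([p[1],0]) if ax==0 else np.array([0,p[1]]))+[cx,cy]).round(1),k.sum())
if __name__=='__main__':
    s0=dict(np.load('top0.npz')); s=dict(np.load(sys.argv[1]))
    def region(s,c,r,lo,hi):
        P=cloud(s); return (np.hypot(P[...,0]-c[0],P[...,1]-c[1])<r)&(P[...,2]>lo)&(P[...,2]<hi)
    C=s0['frame'].astype(int); m=region(s0,(.633,-.08),.13,-.01,.015)&(C.min(-1)>170)
    Q,r=rect(s0,m,.001); print('plate',r); sides(Q,r)
    H=cv2.cvtColor(s['frame'],cv2.COLOR_RGB2HSV)
    m=region(s,(.63,-.08),.08,.035,.065)&(H[...,0]<30)&(H[...,1]>120)
    Q,r=rect(s,m,.052); print('case',r,'n',m.sum()); sides(Q,r)
    C0=s0['frame'].astype(int)
    m=region(s0,(.69,-.085),.09,.045,.075)&(C0[...,1]>C0[...,0])
    P=cloud(s0)[m]; print('fence top', P.mean(0).round(4), m.sum(), np.degrees(np.polyfit(P[:,1],P[:,0],1)[0]*-1).round(2))
    P=cloud(s0)[region(s0,(.69,-.085),.09,.012,.045)]; k=(P[:,0]<.705)&(P[:,0]>.68); P=P[k]; p=np.polyfit(P[:,1]+.08,P[:,0],1); print('fence front x at y=-.08',p[1].round(4),'yaw',np.degrees(-p[0]).round(2),len(P))
```

```bash
python3 lid.py top_c4.npz
```

```text
plate ((631.1289672851562, -82.16889953613281), (160.9442138671875, 115.35411071777344), 85.03463745117188)
   far yaw -4.94 mid [687.1 -87. ] 49
   near yaw -4.40 mid [575.2 -77.3] 49
   left yaw -4.81 mid [638.   -3.6] 33
   right yaw -6.10 mid [ 624.3 -160.5] 33
case ((624.841552734375, -80.67890930175781), (79.24868774414062, 89.8060073852539), 84.84468078613281) n 846
   far yaw -4.69 mid [668.1 -84.6] 20
   near yaw -4.70 mid [581.7 -76.8] 12
   left yaw -4.54 mid [628.3 -42.8] 24
   right yaw -5.06 mid [ 621.4 -118.8] 24
fence top [ 0.6976 -0.0843  0.0561] 78 5.51
fence front x at y=-.08 0.6914 yaw -4.73 116
```

Case and bay yaw agree at about -4.8° with a gap of about 18 mm. I push from behind with closed fingers, kept high enough that the gripper body clears the fin.

```bash
python3 to.py .545 -.0737 .16 -4.85
```

```text
shift [ 0.0952 -0.1391  0.0002] turn -0.1 len 0.169 pos [ 0.4382 -0.2041  0.1601] rpy [-1.80e+02 -4.00e-02 -4.95e+00] F [ 0.21  1.33 -0.2 ] open 0.0002 t 20.225
```

The rows are not in the units I measure in: shifts go in shares of 0.75 m and turns go in shares of 90 degrees. I convert before sending: -0.1391 m is -0.1855, -0.134 m is -0.1787, -0.1 degrees is -0.0011.

{"name": "send_path", "arguments": {
  "motion": [
    [0.0213, -0.032, 0, 0, 0],
    [0.06, -0.0867, 0, 0, 0],
    [0.0987, -0.1427, 0, 0, 0],
    [0.1227, -0.1787, 0, -0.0011, 0],
    [0.1269, -0.1855, 0, -0.0011, 0],
    [0.1269, -0.1855, 0.04, -0.0011, 0],
    [0.1269, -0.1855, 0.0933, -0.0011, 0],
    [0.1269, -0.1855, 0.1333, -0.0011, 0]
  ]
}}

```text
clock: 21.22
tool_pos: [0.5438, -0.0735, 0.0583]
orientation: [180.0, 0.1, -4.8]
force: [0.3, 0.3, 0.1]
opening: 0.0003
gripper_force: 0.0
```

{"name": "send_path", "arguments": {
  "motion": [
    [0, 0, 0, 0, 0],
    [0, 0, 0, 0, 0]
  ]
}}

```text
clock: 21.48
tool_pos: [0.5454, -0.0736, 0.0607]
orientation: [180.0, -0.1, -4.8]
force: [-0.2, -0.1, -0.5]
opening: 0.0004
gripper_force: 0.0
```

```bash
python3 to.py .5685 -.0755 .060 -4.85
```

```text
shift [0.0232 0.     0.0007] turn 0.07 len 0.023 pos [ 0.5454 -0.0736  0.0607] rpy [ 1.80e+02 -6.00e-02 -4.78e+00] F [-0.24 -0.09 -0.54] open 0.0004 t 21.475
```

{"name": "send_path", "arguments": {
  "motion": [
    [0.0107, 0, 0, 0, 0],
    [0.0213, 0, 0, 0, 0],
    [0.0293, 0, 0, 0, 0],
    [0.0347, 0, 0, 0, 0],
    [0.04, 0, 0, 0, 0],
    [0.0453, 0, 0, 0, 0],
    [0.0507, 0, 0, 0, 0],
    [0.0507, 0, 0, 0, 0]
  ]
}}

```text
clock: 22.48
tool_pos: [0.5815, -0.0771, 0.0591]
orientation: [180.0, 0.1, -4.8]
force: [-4.1, -0.6, 1.6]
opening: 0.0002
gripper_force: 1.9
```

{"name": "send_path", "arguments": {
  "motion": [
    [0.0013, 0, 0, 0, 0],
    [0.0027, 0, 0, 0, 0]
  ]
}}

```text
clock: 22.72
tool_pos: [0.5842, -0.077, 0.0593]
orientation: [180.0, 0.0, -4.8]
force: [-3.7, 0.4, -0.8]
opening: 0.0006
gripper_force: 1.7
```

{"name": "send_path", "arguments": {
  "motion": [
    [0.0013, 0, 0, 0, 0],
    [0.0027, 0, 0, 0, 0]
  ]
}}

```text
clock: 22.98
tool_pos: [0.5866, -0.0771, 0.0594]
orientation: [-180.0, 0.0, -4.8]
force: [-3.8, -0.0, -0.5]
opening: 0.0002
gripper_force: 1.6
```

Converted, 0.002 m is 0.0027, 0.001 m is 0.0013.

{"name": "send_path", "arguments": {
  "motion": [
    [0.0013, 0, 0, 0, 0],
    [0.0027, 0, 0, 0, 0]
  ]
}}

```text
clock: 23.22
tool_pos: [0.5887, -0.0773, 0.0595]
orientation: [-180.0, 0.0, -4.8]
force: [-2.9, 0.2, -0.5]
opening: 0.0002
gripper_force: 1.6
```

{"name": "send_path", "arguments": {
  "motion": [
    [0.0009, 0, 0, 0, 0],
    [0.0019, 0, 0, 0, 0]
  ]
}}

```text
clock: 23.48
tool_pos: [0.59, -0.0774, 0.0595]
orientation: [-180.0, 0.0, -4.8]
force: [-2.8, 0.4, -1.4]
opening: 0.0003
gripper_force: 1.6
```

{"name": "send_path", "arguments": {
  "motion": [
    [0.0009, 0, 0, 0, 0]
  ]
}}

```text
clock: 23.6
tool_pos: [0.5904, -0.0775, 0.0594]
orientation: [180.0, 0.0, -4.8]
force: [-3.6, 1.0, -0.1]
opening: 0.0001
gripper_force: 2.3
```

Converted, 0.0014 m is 0.0019, 0.0007 m is 0.0009.

{"name": "send_path", "arguments": {
  "motion": [
    [0.0009, 0, 0, 0, 0],
    [0.0019, 0, 0, 0, 0]
  ]
}}

```text
clock: 23.85
tool_pos: [0.5905, -0.0776, 0.0592]
orientation: [180.0, 0.2, -4.8]
force: [-9.8, 3.6, 3.0]
opening: 0.0004
gripper_force: 4.7
```

{"name": "send_path", "arguments": {
  "motion": [
    [0.0009, 0, 0, 0, 0]
  ]
}}

```text
clock: 23.98
tool_pos: [0.5905, -0.0776, 0.0591]
orientation: [180.0, 0.2, -4.8]
force: [-10.8, 3.7, 4.6]
opening: 0.0004
gripper_force: 5.8
```

{"name": "send_path", "arguments": {
  "motion": [
    [0.0009, 0, 0, 0, 0]
  ]
}}

```text
clock: 24.1
tool_pos: [0.5906, -0.0776, 0.0591]
orientation: [180.0, 0.3, -4.8]
force: [-13.7, 4.6, 7.4]
opening: 0.0004
gripper_force: 7.0
```

```bash
python3 look.py c5 .64 | grep ' c '; python3 lid.py top_c5.npz | grep -A5 case
```

```text
top c ((0.0, 0.0), (0.0, 0.0), 0.0) [ 0.7139 -0.0733  0.081 ] 0
side c ((639.0591430664062, -81.24700927734375), (107.41548919677734, 122.33234405517578), 85.35617065429688) [ 0.6283 -0.0959  0.095 ] 182
  return _methods._mean(a, axis=axis, dtype=dtype,
  ret = ret.dtype.type(ret / rcount)
Traceback (most recent call last):
  File "lid.py", line 24, in <module>
    Q,r=rect(s,m,.052); print('case',r,'n',m.sum()); sides(Q,r)
        ~~~~^^^^^^^^^^
  File "lid.py", line 5, in rect
    c=max(cv2.findContours(m,cv2.RETR_EXTERNAL,cv2.CHAIN_APPROX_NONE)[0],key=cv2.contourArea)[:,0]
      ~~~^^^^^^^^^^^^^^^^^^^^^^^^^^^^^^^^^^^^^^^^^^^^^^^^^^^^^^^^^^^^^^^^^^^^^^^^^^^^^^^^^^^^
ValueError: max() iterable argument is empty
```

It is against the fence: the force rose to 14 N with no further motion. I back off and check.

Converted, -0.14 m is -0.1867, -0.13 m is -0.1733.

{"name": "send_path", "arguments": {
  "motion": [
    [-0.0027, 0, 0, 0, 0],
    [-0.008, 0, 0, 0, 0],
    [-0.0267, 0, 0, 0, 0],
    [-0.0533, 0, -0.04, 0, 0],
    [-0.08, 0.0267, -0.0933, 0, 0],
    [-0.1333, 0.08, -0.1333, 0, 0],
    [-0.1733, 0.1333, -0.1333, 0, 0],
    [-0.1867, 0.1733, -0.1333, 0, 0]
  ]
}}

```text
clock: 25.2
tool_pos: [0.4413, -0.1964, 0.1608]
orientation: [-180.0, -0.2, -4.8]
force: [0.1, 0.1, -1.0]
opening: 0.0008
gripper_force: 0.0
```

```bash
python3 look.py c6 .64 2>/dev/null| grep -v side; python3 lid.py top_c6.npz | grep -A5 case
```

```text
top a ((475.2769775390625, 200.40048217773438), (90.65454864501953, 82.55266571044922), 3.7674190998077393) [0.4479 0.1972 0.091 ] 973
top b ((0.0, 0.0), (0.0, 0.0), 0.0) None 0
top c ((649.9385375976562, -81.81719207763672), (107.46234893798828, 99.89783477783203), 86.92919921875) [ 0.6428 -0.0782  0.0894] 970
case ((644.4234008789062, -81.65052795410156), (79.48948669433594, 92.45588684082031), 84.84739685058594) n 871
   far yaw -4.88 mid [689.1 -85.7] 20
   near yaw -4.35 mid [600.6 -77.7] 12
   left yaw -4.44 mid [647.9 -43.6] 25
   right yaw -5.36 mid [ 641.  -119.9] 25
fence top [ 0.6976 -0.0843  0.0561] 78 5.51
```

View pics/c6.png

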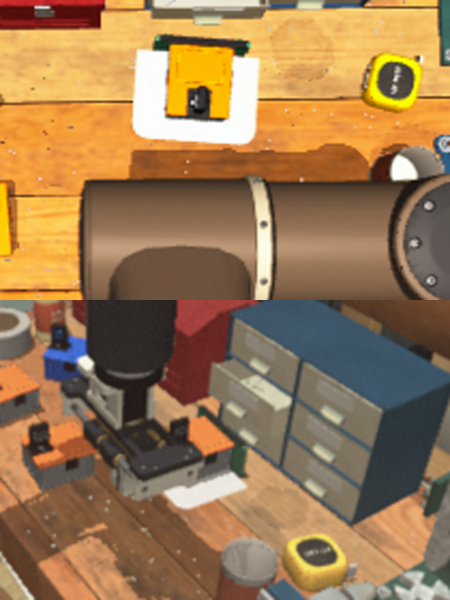

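c is against the fence at a yaw of -4.8°, matching the bay's -4.9°, and nothing is touching it. I hand in.

{"name": "send_path", "arguments": {
  "motion": [
    [0, 0, 0, 0, 0],
    [0, 0, 0, 0, 0]
  ]
}}

```text
clock: 25.55
tool_pos: [0.4435, -0.195, 0.1596]
orientation: [-180.0, -0.0, -4.8]
force: [0.2, 0.4, 0.3]
opening: 0.0005
gripper_force: 0.0
```

```bash
python3 -c "
from plant import job; print(job.close_job())"
```

```text
the job is handed in; nothing more can be done
None
```

I handed the job in at 25.6 s: case_c is the full one (about 3.5 N at the handle against about 1.3 N for the others) and stands against the green fence, square to within the measurement (its flatness I didn't measure); case_a shifted about 4 mm and 1° when I pinched it and I left it there, and case_b stayed put to within 1–2 mm.

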